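Stack the parts tin on its keyed foot and pin it

ROBOT

A 6-joint arm with a two-finger parallel gripper is mounted at the origin on the work surface; the furniture and walls round the work are solid. World frame = base frame: x ahead of the robot, y to its left, z up, the work surface at z = 0. Lengths are in m, angles in rad, forces in N, time in s.
With the tool pointing down it reaches from about 0.275 to 1 m from the base axis. Payload 8.4 kg.
Tool frame: the origin (TCP) lies between the finger pads; the fingertips stand 19 mm ahead of it and the grasp point (between the pads) is the TCP; z points along the fingers, y is the line along which they close (so a half turn about z gives the same grasp; the last joint's range is limited). The gripper opens to 85 mm and grips with 20 to 120 N. Pads are 22 mm wide; open, the fingers measure 114 mm over their backs; the gripper's body (76 mm by 85 mm) begins 54 mm behind the grasp point. The pads swing forward as they close: fully open they stand 13 mm farther back than shut.
Start: joints at [1.205, 0.353, 1.633, -0, 1.155, -0.002], TCP at [0.222, 0.584, 0.25] pointing down, gripper open.
Joint ranges: [-2.63, 2.63], [-0.92, 2.1], [0.06, 2.66], [-1.3, 4.44], [0, 2.69], [-3.02, 3.02]. Speed limits (rad/s): [2.22, 2.22, 2.79, 3.14, 3.14, 3.14].

INTERFACE

Orientations are given as a unit quaternion [w, x, y, z].
In Python, from plant import manip, capture, ticket gives the robot as it stands.
- The arm moves only by the tool step_arm, never from a script. Its arguments are lists of equal length, an entry for each row: "angular": the turn, a rotation vector about the tool's x, y, z scaled (see below), a list of three; "translation": the shift along the tool's x, y, z scaled (see below), a list of three; "fingers": the opening, from -1 (shut) to 1 (fully open), so that 0 is half open. In form: {"angular": [[wx, wy, wz], ...], "translation": [[dx, dy, dz], ...], "fingers": [fingers, ...]}. A call has 1 to 12 rows; each row shifts and turns the commanded pose from where the row before left it, along the tool's axes as they then stand; what a row does not reach is not made up. The controller multiplies each number of a shift by 0.1 m and each number of a turn by 180 degrees. A row lasts 1/12 s, in which the tool goes at most 41.7 mm and 7.16 degrees, less where a joint would pass 70% of its speed; a pose out of reach is approached as far as the arm can. A call with a number of a shift or a turn outside -1 to 1 is refused whole. A call with a gripper value outside its range is refused whole. The fingers move at their own pace and stop on an object; "grip_force" is the grip in N (left out, the last holds). Time passes only in rows, so rows that do not move let the fingers close. It gives the time, the measured TCP pose, the force, the opening and the grip force at its end, in the units of the state.
- manip.observe(): the state, without advancing time (a new reading comes with each control period).
- capture(name): name is "scene" or "top" or "wrist"; returns a dict with "pixels" (480x640x3 uint8, red, green, blue), "range_z" (480x640 float32, m along the optical axis (not along the pixel's ray), 0 where there is no reading), "fx", "fy", "cx", "cy" (pixels), "k1" (the pictures are not rectified: a ray, as slopes to the right and down, at radius r is drawn at 1 + k1 r^2 times it, then the intrinsics apply), "rvec" (rotation vector, rad) and "tvec" (3), from world to camera coordinates, as OpenCV has them. Camera axes: x right, y down, z forward; pixel columns grow to the right and rows downward; lengths in m; the calibration is good to about 2 mm. A picture is of the moment at which its call begins.
- ticket.finish_job(): hands the job in; it is judged then, once.
The state is a dict: "t": time; "joint_pos": joint angles; "qvel": joint speeds; "joint_torque": joint torques, N m; "tcp_pos": TCP position; "ee_rot": TCP orientation; "contact_force": force on the tool from outside, world axes, zero at the start; "ft_torque": the same for the moment, N m; "finger_gap": finger opening in m; "finger_force": force on a finger pad.
Only numpy, scipy, OpenCV 4.12 (cv2) and the standard library are available. Lean on these libraries where they do the work, as an engineer would, in place of code of your own. Each camera call takes 0.05 s, during which the arm holds its last target. There are 200 camera calls.

TASK

Stack the lidded parts tin on the round steel foot so that the notch in its skirt drops over the foot's key and the tin sits fully down. The key collar was left clamped at an unknown angle, so turn the tin until you find the key. Then take the lock pin from its wooden block and push it home through the tin's lug into the lug below.

Things in the scene. Friction and masses are not known exactly. Their poses are not given: they have to be found in the camera images.
- foot: Fixed dark steel disc, 120 mm across, 10 mm thick; origin at the centre of its underside, z up. On it a fixed flat collar 74 mm across, top at z = 14 mm (the deck where the tin finally rests). The collar carries a key and, farther out, a lower lug, both in the direction of the foot's -x axis turned by an unmeasured angle of up to 0.45 rad either way, new each time.
- foot_boss (a point): Top centre of the foot's round centring boss (foot frame 0, 0, 34 mm): 51 mm across, top edge bevelled 4.5 mm wide, 5 mm high. The key is a radial rib beside it, 8 mm wide, its top 2 mm narrowed to 5 mm, 24 to 34 mm from the axis, top at z = 24 mm. The lower lug, 26 x 28 mm, top at z = 26 mm, has a hole 15 mm radially x 18 mm across, 16 mm deep, 54 mm from the axis.
- tin: Loose aluminium tin, 0.24 to 0.39 kg, 66 mm across, origin at the centre of its underside, z up; lid (fixed, grey, 68 mm across) top at z = 48 mm. Seated, its origin is on the foot's axis, 14 mm above the foot's origin; on top of the key it stands 10 mm too high. In the key it has about 0.06 rad of turning play either way.
- tin_notch (a point): Bottom middle of the notch in the tin's skirt (tin frame -30, 0, 0 mm). The skirt is round, 23 mm deep, 54 mm inside (1.5 mm play all round on the boss), 66 mm outside. Its one notch, on the -x side, is 11 mm wide inside, 13 mm outside, 14 mm high.
- tin_hole (a point): Centre of the upper mouth of the hole in the tin's lug (tin frame -54, 0, 22 mm). The lug is over the notch, 26 mm wide, reaches 67 mm out along -x, z = 14 to 22 mm; the hole is 15 mm wide, right through.
- tin_handle (a point): Top centre of the tin's black bar handle (tin frame 0, 0, 70 mm; axes as the tin's); the bar is 46 mm along x, 16 mm wide along y and stands 22 mm above the lid.
- pin_block: Fixed wooden block 56 x 56 x 26 mm, origin at the centre of its underside; the lock pin stands upright in its middle hole (15 mm wide) with its flange on the block's top.
- lock_pin: Loose lock pin, 59 mm long, 60 g; origin at its tip, z up along the pin. Steel shank 10 mm thick from 0 to 19 mm, the first 4 mm tapered to 6 mm; flange 22 mm across, 19 to 23 mm; black round knob 16 mm across, 23 to 59 mm. Home, the flange lies on the tin's lug and the tip is 3 mm above the level of the tin's underside, inside the lower lug's hole.
- pin_knob (a point): Top centre of the lock pin's knob (pin frame 0, 0, 59 mm)
Not all that is in view belongs to the job. Of the things like the lock_pin, leave any that is yellow; of the rest the smaller one is meant.

How it is judged:
By the outcome, as a careful person would: the job done as asked, in the order asked, and still so for the second after the job is handed in, with the robot touching nothing.
It also fails if it takes over 58 s, if anything falls off the work surface, if the arm or the gripper's body presses on something with over 40 N, if the wrist force passes 120 N, or if a joint passes its speed limit or range.

## Working session

There is one attempt and no reset: what is moved stays moved. The work goes in short steps, Python scripts to look and compute and a tool call to move; the robot and the scene stay as the last step left them, time stands still between calls to the robot, and variables do not carry over. Pictures are saved under pics/ and viewed, at most 10 in all, crops included, and the job is handed in when it is done.

Besides the shell and the picture viewer there is one more tool, called after "Call:" as name(argument=value, ...) on one line, values as JSON. step_arm: Moves the arm, as the interface text tells. Shifts and turns lie within -1 to 1; 1 stands for 0.1 m of shift or 180 degrees of turn. Its arguments: {"type":"object","properties":{"angular":{"type":"array","items":{"type":"array","items":{"type":"number","minimum":-1,"maximum":1}}},"translation":{"type":"array","items":{"type":"array","items":{"type":"number","minimum":-1,"maximum":1}}},"fingers":{"type":"array","items":{"type":"number"}},"grip_force":{"type":"number"}},"required":["angular","translation","fingers"]}

```bash
mkdir -p pics; ls; cat > h.py <<'E'
import numpy as np, cv2
from plant import manip, capture, ticket
def cam(n):
    c=capture(n); c['R']=cv2.Rodrigues(np.array(c['rvec'],float))[0]; c['t']=np.array(c['tvec'],float).ravel()
    c['K']=np.array([[c['fx'],0,c['cx']],[0,c['fy'],c['cy']],[0,0,1.]]); return c
def rays(c,uv):
    # k1 model: distorted = slope*(1+k1 r^2)
    p=cv2.undistortPoints(np.array(uv,float).reshape(-1,1,2),c['K'],np.array([c['k1'],0,0,0,0.])).reshape(-1,2)
    return np.c_[p,np.ones(len(p))]
def onplane(c,uv,z):
    d=rays(c,uv)@c['R']; o=-c['R'].T@c['t']; return o+d*((z-o[2])/d[:,2])[:,None]
def cloud(c):
    v,u=np.mgrid[:480,:640]; d=rays(c,np.c_[u.ravel(),v.ravel()])
    P=d*c['range_z'].reshape(-1,1); return ((P-c['t'])@c['R']).reshape(480,640,3)
def save(n,im): cv2.imwrite('pics/'+n,im[...,::-1])
E
python3 - <<'E'
from h import *
s=manip.observe(); print(s)
a=cam('top');b=cam('scene');w=cam('wrist')
for c in(a,b,w): print(c['fx'],c['k1'],-c['R'].T@c['t'],c['R'][2])
np.save('top.npy',cloud(a))
im=np.vstack([a['pixels'],b['pixels']])
save('top.png',a['pixels']);save('scene.png',b['pixels']);
E
```

```text
pics
{'t': 0.0, 'joint_pos': array([ 1.20461933e+00,  3.53672300e-01,  1.63412045e+00,  3.84432319e-07,
        1.15519479e+00, -2.39733866e-03]), 'qvel': array([-0.00035981, -0.00080588,  0.00154635, -0.00095951,  0.00286661,
        0.00027615]), 'joint_torque': array([ 1.88002661e-03, -6.05263925e+01, -3.42074275e+01,  3.22758558e-05,
        9.49258741e-03,  4.00795370e-07]), 'tcp_pos': array([0.22222101, 0.58368778, 0.24955243]), 'ee_rot': array([-1.27976470e-04,  1.80888580e-01,  9.83503348e-01, -6.85601795e-04]), 'contact_force': array([ 0.81555113,  0.43260504, -0.42129752]), 'ft_torque': array([0.03008705, 0.0313276 , 0.04579473]), 'finger_force': 0.0, 'finger_gap': 0.08583169434815793}
599.217322541069 -0.09810940151776762 [0.36169256 0.11877175 1.26114698] [ 0.11129384  0.01348421 -0.99369606]
495.18753464141645 -0.04010295441359201 [-0.08979109  0.45644523  0.6265226 ] [ 0.667853   -0.36095408 -0.65091054]
391.0725353758768 0.026713410590794833 [0.15878558 0.60858608 0.37407393] [ 0.24721889 -0.09479692 -0.96431134]
```

View pics/top.png

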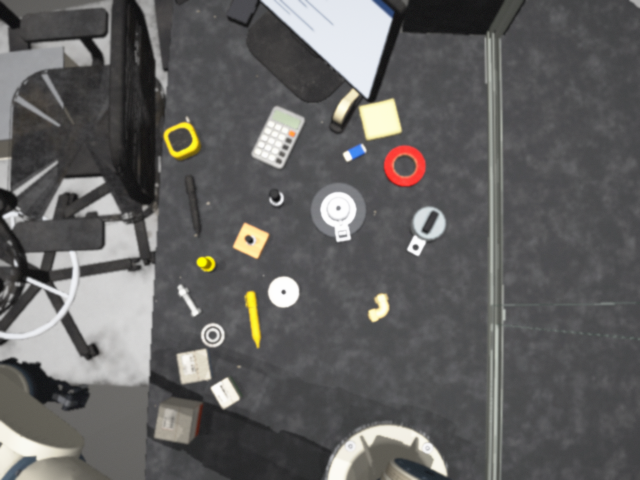

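View pics/scene.png

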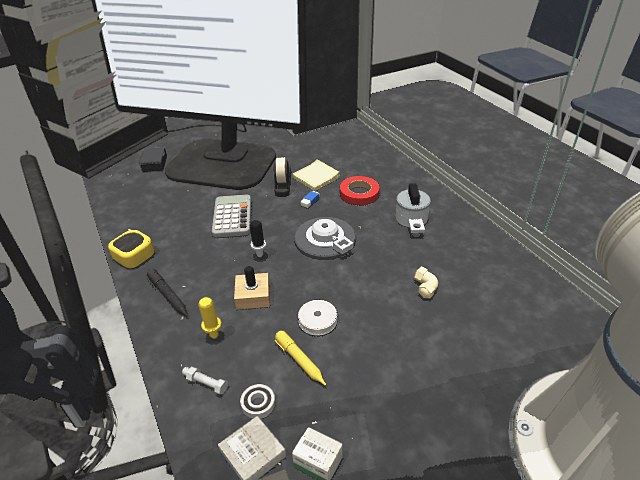

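The top view shows the foot at (338,208) with its lug near (343,235), the tin at (428,222) with its lug at (415,245) and the wooden block at (250,240). There are three pin-like things: black in the block (250,240), black standing free (277,198) and yellow (206,264). The block pin fits, being non-yellow, smaller and in the block; I'll confirm it in a crop.

```bash
cat > m1.py <<'E'
from h import *
for n in('top','scene'):
    c=cam(n); P=cloud(c); px=c['pixels'].astype(int); hsv=cv2.cvtColor(c['pixels'],cv2.COLOR_RGB2HSV)
    B={'top':dict(block=(225,215,275,265),other=(260,180,292,212),yel=(190,250,222,278),foot=(300,175,375,250),tin=(400,195,455,262)),
       'scene':dict(block=(225,260,275,315),other=(240,212,275,265),yel=(190,290,230,345),foot=(290,205,365,265),tin=(385,175,440,245))}[n]
    print(n)
    for k,(x0,y0,x1,y1) in B.items():
        q=P[y0:y1,x0:x1].reshape(-1,3); h=hsv[y0:y1,x0:x1].reshape(-1,3)
        ok=q[:,2]>0.006
        dark=ok&(h[:,2]<70)&(q[:,2]>.02); bright=ok&(h[:,2]>130)
        z=q[dark,2] if dark.any() else np.zeros(1)
        top=dark&(q[:,2]>z.max()-.006)
        print(k,'zmax',q[:,2].max().round(3),'dark',dark.sum(),z.max().round(3),q[top].mean(0).round(4),'bright',q[bright].mean(0).round(4) if bright.any() else 0)
        if n=='top':print('  ext',np.percentile(q[ok],1,axis=0).round(3),np.percentile(q[ok],99,axis=0).round(3))
    if n=='top':
        # foot disc + tin lug
        for nm,(x0,y0,x1,y1) in (('foot',B['foot']),('tin',B['tin'])):
            q=P[y0:y1,x0:x1]; v=hsv[y0:y1,x0:x1,2]
            for lo,hi in ((.006,.012),(.012,.02),(.02,.029),(.029,.04),(.044,.052),(.06,.08)):
                m=((q[...,2]>lo)&(q[...,2]<hi)).astype(np.uint8)
                if m.sum()>15:
                    cs=max(cv2.findContours(m,0,2)[0],key=len); e=cv2.minEnclosingCircle(cs); print(nm,lo,hi,m.sum(),q[m>0].mean(0).round(4),'circ',(e[0][0]+x0,e[0][1]+y0),e[1])
        save('crop.png',cv2.resize(c['pixels'][170:270,190:460],None,fx=2.9,fy=2.9,interpolation=cv2.INTER_CUBIC))
    else: crop=c['pixels'][205:345,180:300]; save('crop2.png',cv2.resize(crop,None,fx=4,fy=4,interpolation=cv2.INTER_CUBIC))
E
python3 m1.py
```

```text
top
block zmax 1.261 dark 14 0.07 [0.491  0.2937 0.0664] bright [0.4926 0.2951 0.0373]
  ext [0.362 0.119 0.007] [0.528 0.331 1.261]
other zmax 1.261 dark 90 0.086 [0.5846 0.2471 0.0821] bright [0.5764 0.2419 0.0532]
  ext [0.362 0.119 0.006] [0.615 0.281 1.261]
yel zmax 1.261 dark 0 0.0 [nan nan nan] bright [0.4413 0.3805 0.0681]
  ext [0.418 0.368 0.007] [0.465 0.411 0.1  ]
foot zmax 1.261 dark 0 0.0 [nan nan nan] bright [0.5577 0.1143 0.0253]
  ext [0.5   0.061 0.006] [0.624 0.174 0.039]
tin zmax 1.261 dark 110 1.261 [0.3617 0.1188 1.2611] bright [ 0.527  -0.0623  0.0537]
  ext [ 0.362 -0.102  0.006] [0.572 0.119 1.261]
foot 0.006 0.012 1108 [0.5698 0.1179 0.0096] circ (338.4550552368164, 209.3202247619629) 28.78125
foot 0.012 0.02 771 [0.5632 0.1181 0.0144] circ (336.0, 207.0) 23.430849075317383
foot 0.02 0.029 166 [0.5299 0.1102 0.0258] circ (342.0, 234.0) 8.602425575256348
foot 0.029 0.04 437 [0.5644 0.1175 0.0339] circ (337.99038314819336, 207.9423065185547) 12.165766716003418
tin 0.006 0.012 48 [ 0.5282 -0.0529  0.0074] circ (413.5, 233.5) 0.7072067856788635
tin 0.012 0.02 56
[... 392 characters left out ...]
430.5, 221.0) 11.715475082397461
scene
block zmax 0.627 dark 173 0.627 [-0.0898  0.4564  0.6265] bright [0.4872 0.2994 0.0262]
other zmax 0.627 dark 293 0.627 [-0.0898  0.4564  0.6265] bright [0.6377 0.2434 0.0232]
yel zmax 0.627 dark 1 0.627 [-0.0898  0.4564  0.6265] bright [0.432  0.3875 0.0585]
foot zmax 0.627 dark 5 0.627 [-0.0898  0.4564  0.6265] bright [0.5498 0.1207 0.0263]
tin zmax 0.627 dark 197 0.627 [-0.0898  0.4564  0.6265] bright [ 0.5193 -0.0573  0.0434]m1.py:13: RuntimeWarning: Mean of empty slice.
  print(k,'zmax',q[:,2].max().round(3),'dark',dark.sum(),z.max().round(3),q[top].mean(0).round(4),'bright',q[bright].mean(0).round(4) if bright.any() else 0)
  ret = um.true_divide(
```

View pics/crop.png

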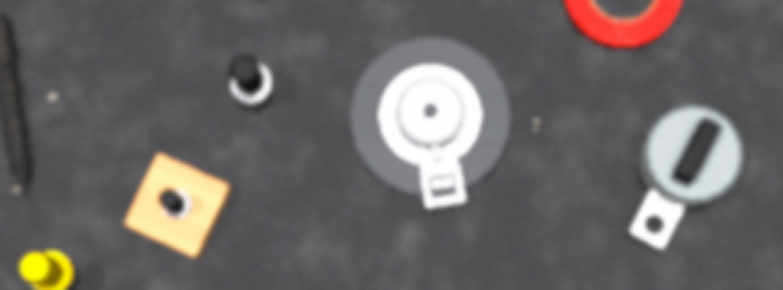

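View pics/crop2.png

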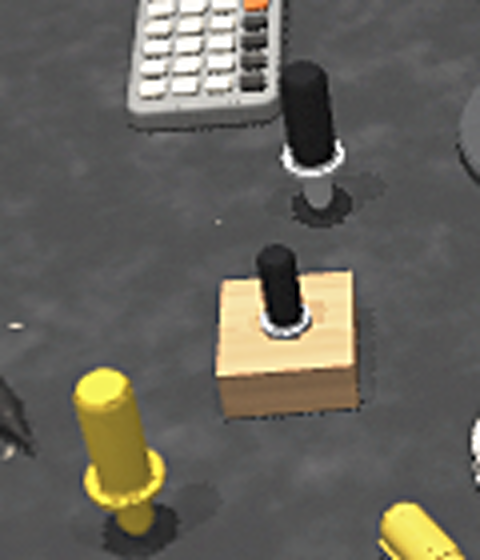

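The crops confirm it: the block pin (scene (250,280)) is the smaller black one, the free-standing black pin (258,240) is larger, and the yellow one is left alone. Foot lug hole is at top (342,233), tin handle bar at (430,221). Next I'll get the directions and the first move.

```bash
cat >> h.py <<'E'
from scipy.spatial.transform import Rotation as Ro
def Rt(s): 
    w,x,y,z=s['ee_rot']; return Ro.from_quat([x,y,z,w]).as_matrix()
def go(p,ydir=None):
    """print tool-frame shift (units .1 m) to p, and full small turn (units of 180deg) to straight down with tool y along ydir (rad, mod pi)"""
    s=manip.observe(); R=Rt(s); d=R.T@(np.array(p)-s['tcp_pos'])/.1
    print('tcp',s['tcp_pos'].round(4),'yang',np.arctan2(R[1,1],R[0,1]).round(3),'shift',d.round(3),'n',np.linalg.norm(d).round(2),'F',s['contact_force'].round(1),'t',round(s['t'],2))
    if ydir is not None:
        cur=np.arctan2(R[1,1],R[0,1]); ydir=ydir+np.pi*np.round((cur-ydir)/np.pi)
        y=np.array([np.cos(ydir),np.sin(ydir),0]); z=np.array([0,0,-1.]); x=np.cross(y,z)
        print('turn',(Ro.from_matrix(R.T@np.c_[x,y,z]).as_rotvec()/np.pi).round(4))
E
python3 - <<'E'
from h import *
P=np.load('top.npy')
def sub(x0,y0,x1,y1,lo,hi):
    q=P[y0:y1,x0:x1].reshape(-1,3); return q[(q[:,2]>lo)&(q[:,2]<hi)]
def mid(q):  # min-area rect
    r=cv2.minAreaRect((q[:,:2]*1000).astype(np.float32)); return r
h=sub(400,195,455,262,.066,.075); r=mid(h); print('handle',r, np.linalg.svd(h[:,:2]-h[:,:2].mean(0))[2][0])
lid=sub(400,195,455,262,.044,.052); print('lid',cv2.minEnclosingCircle((lid[:,:2]*1000).astype(np.float32)))
print('tinlug',mid(sub(400,225,430,262,.019,.026)))
b=sub(300,175,375,250,.032,.037); print('boss',cv2.minEnclosingCircle((b[:,:2]*1000).astype(np.float32)),b[:,:2].mean(0))
d=sub(300,175,375,250,.007,.012); print('disc',cv2.minEnclosingCircle((d[:,:2]*1000).astype(np.float32)))
l=sub(325,222,360,250,.022,.03); print('lug',mid(l))
k=sub(225,215,275,265,.06,.08); print('knob',k.mean(0),len(k)); k=sub(225,215,275,265,.022,.028); print('block',mid(k))
go([.538,-.069,.2],np.pi/2-.49)
E
```

```text
handle ((538.7937622070312, -69.67552185058594), (16.04585075378418, 46.05173110961914), 62.86515808105469) [-0.89308135  0.44989522]
lid ((538.9302368164062, -69.5931396484375), 34.01438903808594)
tinlug ((503.84423828125, -43.263702392578125), (43.36991882324219, 48.0095329284668), 58.354820251464844)
boss ((555.5052490234375, 115.31883239746094), 34.807701110839844) [0.56600431 0.11754092]
disc ((558.4581909179688, 109.24603271484375), 87.17068481445312)
lug ((519.5119018554688, 108.17732238769531), (38.48627471923828, 28.029905319213867), 9.449383735656738)
knob [0.49425936 0.29744734 0.0660305 ] 43
block ((494.7234802246094, 298.14892578125), (56.79899597167969, 56.01812744140625), 66.83087158203125)
tcp [0.2223 0.5839 0.2499] yang 1.207 shift [-5.273 -4.978  0.502] n 7.27 F [-0.5  0.3 -0.4] t 0.25
turn [-0.0002  0.      0.0402]
```

Call:
step_arm(angular=[[0, 0, 0], [0, 0, 0], [0, 0, 0], [0, 0, 0], [0, 0, 0], [0, 0, 0], [0, 0, 0], [0, 0, 0], [0, 0, 0], [0, 0, 0], [0, 0, 0], [0, 0, 0]], translation=[[-0.29, -0.28, 0], [-0.29, -0.28, 0], [-0.29, -0.28, 0], [-0.29, -0.28, 0], [-0.29, -0.28, 0], [-0.29, -0.28, 0], [-0.29, -0.28, 0], [-0.29, -0.28, 0], [-0.29, -0.28, 0], [-0.29, -0.28, 0], [-0.29, -0.28, 0], [-0.29, -0.28, 0]], fingers=[0.2, 0.2, 0.2, 0.2, 0.2, 0.2, 0.2, 0.2, 0.2, 0.2, 0.2, 0.2])

```text
t: 1.25
tcp_pos: [0.4284, 0.1444, 0.2505]
ee_rot: [0.0, 0.181, 0.984, 0.0]
contact_force: [0.1, -0.0, 0.3]
finger_gap: 0.0514
finger_force: 0.0
```

```bash
python3 - <<'E'
from h import *
go([.5388,-.0697,.2],1.0976)
c=cam('wrist'); save('w0.png',c['pixels']); P=cloud(c)
np.save('w0.npy',P)
# foot seen? project
for p in ([.565,.1175,.034],[.539,-.07,.07],[.4945,.298,.062]):
    q=c['R']@p+c['t']; print((q[:2]/q[2]*[c['fx'],c['fy']]+[c['cx'],c['cy']]).round())
E
```

```text
tcp [0.4284 0.1444 0.2505] yang 1.207 shift [-1.793 -1.608  0.505] n 2.46 F [ 0.1 -0.   0.3] t 1.25
turn [0.0001 0.0001 0.0348]
[339. 352.]
[140. 414.]
[518. 229.]
```

```bash
cat > foot.py <<'E'
from h import *
def foot(c):
    P=cloud(c); z=P[...,2]; near=np.hypot(P[...,0]-.565,P[...,1]-.1175)
    m=((abs(z-.034)<.003)&(near<.03)).astype(np.uint8)
    q=P[m>0]; cs=max(cv2.findContours(m,0,1)[0],key=cv2.contourArea).reshape(-1,2)
    e=cv2.minEnclosingCircle((P[cs[:,1],cs[:,0],:2]*1000).astype(np.float32)); print('boss',e,q.mean(0),len(q))
    b=np.array(e[0])/1000
    d=P[...,:2]-b; r=np.hypot(d[...,0],d[...,1])
    l=P[(abs(z-.026)<.002)&(r>.04)&(r<.07)]; print('lug',cv2.minAreaRect((l[:,:2]*1000).astype(np.float32)),len(l))
    for nm,s in(('lug',l),('key',P[(abs(z-.024)<.0015)&(r>.026)&(r<.036)])):
        v=s[:,:2].mean(0)-b; print(nm,len(s),'theta',np.arctan2(-v[1],-v[0]),np.hypot(*v))
    g=P[(abs(z-.01)<.002)&(near<.075)]; print('disc',g.mean(0),cv2.minEnclosingCircle((g[:,:2]*1000).astype(np.float32)))
if __name__=='__main__':
    foot(cam('wrist')); 
    c=cam('wrist');P=cloud(c);h=P[(abs(P[...,2]-.07)<.004)&(np.hypot(P[...,0]-.539,P[...,1]+.07)<.04)]; print('handle',cv2.minAreaRect((h[:,:2]*1000).astype(np.float32)),h.mean(0))
    h=P[(abs(P[...,2]-.048)<.004)&(np.hypot(P[...,0]-.539,P[...,1]+.07)<.05)]; print('lid',cv2.minEnclosingCircle((h[:,:2]*1000).astype(np.float32)),h.mean(0))
    save('w1.png',c['pixels'])
E
python3 foot.py
```

```text
boss ((563.416748046875, 117.86921691894531), 25.03174591064453) [0.56188531 0.11805102 0.03447051] 1659
lug ((511.1874084472656, 107.1387710571289), (26.2797908782959, 28.29250717163086), 11.151131629943848) 504
lug 504 theta 0.19766971165299937 0.05346962737770529
key 48 theta 0.20213448486317298 0.029864966615038332
disc [0.56245227 0.11132648 0.01065853] ((563.9132690429688, 117.48503875732422), 59.803749084472656)
handle ((0.0, 0.0), (0.0, 0.0), 0.0) [nan nan nan]
lid ((0.0, 0.0), 0.0) [nan nan nan]foot.py:15: RuntimeWarning: Mean of empty slice.
  c=cam('wrist');P=cloud(c);h=P[(abs(P[...,2]-.07)<.004)&(np.hypot(P[...,0]-.539,P[...,1]+.07)<.04)]; print('handle',cv2.minAreaRect((h[:,:2]*1000).astype(np.float32)),h.mean(0))
  ret = um.true_divide(
foot.py:16: RuntimeWarning: Mean of empty slice.
  h=P[(abs(P[...,2]-.048)<.004)&(np.hypot(P[...,0]-.539,P[...,1]+.07)<.05)]; print('lid',cv2.minEnclosingCircle((h[:,:2]*1000).astype(np.float32)),h.mean(0))
```

View pics/w1.png

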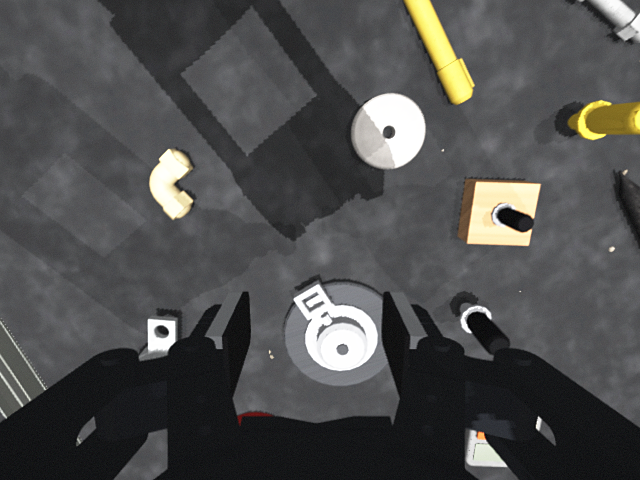

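Call:
step_arm(angular=[[0, 0, 0], [0, 0, 0], [0, 0, 0], [0, 0, 0], [0, 0, 0], [0, 0, 0], [0, 0, 0.035], [0, 0, 0]], translation=[[-0.3, -0.27, 0.06], [-0.3, -0.27, 0.06], [-0.3, -0.27, 0.06], [-0.3, -0.27, 0.06], [-0.3, -0.27, 0.06], [-0.3, -0.26, 0.06], [0, 0, 0], [0, 0, 0]], fingers=[0.2, 0.2, 0.2, 0.2, 0.2, 0.2, 0.2, 0.2])

```text
t: 2.07
tcp_pos: [0.5395, -0.0686, 0.2135]
ee_rot: [-0.001, 0.238, 0.971, 0.0]
contact_force: [0.0, 1.5, -0.1]
finger_gap: 0.0514
finger_force: 0.0
```

```bash
cat > tin.py <<'E'
from h import *
c=cam('wrist');P=cloud(c);z=P[...,2];r=np.hypot(P[...,0]-.539,P[...,1]+.07)
h=P[(abs(z-.07)<.003)&(r<.04)]; h=h[:,:2]; print('handle',cv2.minAreaRect((h*1000).astype(np.float32)),len(h))
h=P[(abs(z-.048)<.003)&(r<.05)][:,:2]; print('lid',cv2.minEnclosingCircle((h*1000).astype(np.float32)),len(h))
h=P[(abs(z-.022)<.002)&(r>.038)&(r<.075)][:,:2]; print('lug',cv2.minAreaRect((h*1000).astype(np.float32)),len(h))
go([.5388,-.0697,.069],1.0976)
E
python3 tin.py
```

```text
handle ((536.3654174804688, -69.33580017089844), (15.99611759185791, 45.97295379638672), 63.54093551635742) 1392
lid ((536.829833984375, -69.56240844726562), 34.04695129394531) 4521
lug ((491.201416015625, -47.0616455078125), (25.384639739990234, 33.69145584106445), 62.99546432495117) 1025
tcp [ 0.5389 -0.0676  0.2138] yang 1.097 shift [-0.011 -0.019  1.448] n 1.45 F [-1.   0.2 -1.3] t 2.12
turn [ 0.     -0.0005 -0.0001]
```

Call:
step_arm(angular=[[0, 0, 0], [0, 0, 0], [0, 0, 0], [0, 0, 0], [0, 0, 0], [0, 0, 0], [0, 0, 0], [0, 0, 0], [0, 0, 0], [0, 0, 0]], translation=[[0.012, -0.027, 0.2], [0, 0, 0.3], [0, 0, 0.3], [0, 0, 0.3], [0, 0, 0.2], [0, 0, 0.13], [0, 0, 0], [0, 0, 0], [0, 0, 0], [0, 0, 0]], fingers=[0.2, 0.2, 0.2, 0.2, 0.2, 0.2, 0.2, -1, -1, -1], grip_force=60)

```text
t: 2.95
tcp_pos: [0.5375, -0.0696, 0.0727]
ee_rot: [0.001, 0.234, 0.972, 0.0]
contact_force: [-0.2, 2.1, -0.7]
finger_gap: 0.0153
finger_force: 12.4
```

Call:
step_arm(angular=[[0, 0, 0], [0, 0, 0], [0, 0, 0], [0, 0, 0], [0, 0, 0], [0, 0, 0], [0, 0, 0], [0, 0, 0]], translation=[[0, 0, 0], [0, 0, 0], [0, 0, 0], [0, 0, -0.1], [0, 0, -0.2], [0, 0, -0.3], [0, 0, -0.3], [0, 0, 0]], fingers=[-1, -1, -1, -1, -1, -1, -1, -1], grip_force=60)

```text
t: 3.62
tcp_pos: [0.5397, -0.0707, 0.1672]
ee_rot: [0.004, 0.235, 0.972, 0.0]
contact_force: [1.5, 0.1, -1.0]
finger_gap: 0.0146
finger_force: 59.4
```

```bash
python3 - <<'E'
from h import *
print(manip.observe()['finger_gap'])
go([.5637,.1177,.17],np.pi/2+.198)
E
```

```text
0.014595716626436953
tcp [ 0.5397 -0.0707  0.1672] yang 1.097 shift [ 0.646  1.786 -0.028] n 1.9 F [ 1.5  0.1 -1. ] t 3.62
turn [-0.      0.0027 -0.2138]
```

Call:
step_arm(angular=[[0, 0, 0], [0, 0, 0], [0, 0, 0], [0, 0, 0], [0, 0, 0], [0, 0, -0.036], [0, 0, -0.036], [0, 0, -0.036], [0, 0, -0.036], [0, 0, -0.036], [0, 0, -0.034], [0, 0, 0]], translation=[[0.13, 0.357, 0], [0.13, 0.357, 0], [0.13, 0.357, 0], [0.13, 0.357, 0], [0.13, 0.357, 0], [0, 0, 0], [0, 0, 0], [0, 0, 0], [0, 0, 0], [0, 0, 0], [0, 0, 0], [0, 0, 0]], fingers=[-1, -1, -1, -1, -1, -1, -1, -1, -1, -1, -1, -1])

```text
t: 4.62
tcp_pos: [0.5598, 0.1182, 0.161]
ee_rot: [-0.0, -0.101, 0.995, -0.0]
contact_force: [-0.2, -0.6, -3.2]
finger_gap: 0.0146
finger_force: 59.9
```

```bash
python3 - <<'E'
from h import *
go([.5637,.1177,.11],np.pi/2+.198)
s=manip.observe(); c=cam('wrist'); P=cloud(c)
z=P[...,2]; x=s['tcp_pos']; r=np.hypot(P[...,0]-x[0],P[...,1]-x[1])
for lo,hi in((.11,.13),(.13,.155),(.155,.175)):
    m=(z>lo)&(z<hi)&(r<.08)&(r>.03); print(lo,m.sum(), P[m].mean(0) if m.any() else 0)
im=np.hstack([c['pixels'][:,100:500],cam('scene')['pixels'][100:340,200:400].repeat(2,0).repeat(2,1)])
save('w2.png',im)
E
```

```text
tcp [0.5598 0.1182 0.161 ] yang 1.774 shift [-0.037 -0.013  0.51 ] n 0.51 F [-0.2 -0.6 -3.2] t 4.62
turn [-0.     -0.0002  0.0017]
0.11 4488 [0.51428225 0.10931327 0.11235768]
0.13 3177 [0.54004014 0.11842312 0.13643115]
0.155 0 0
```

View pics/w2.png

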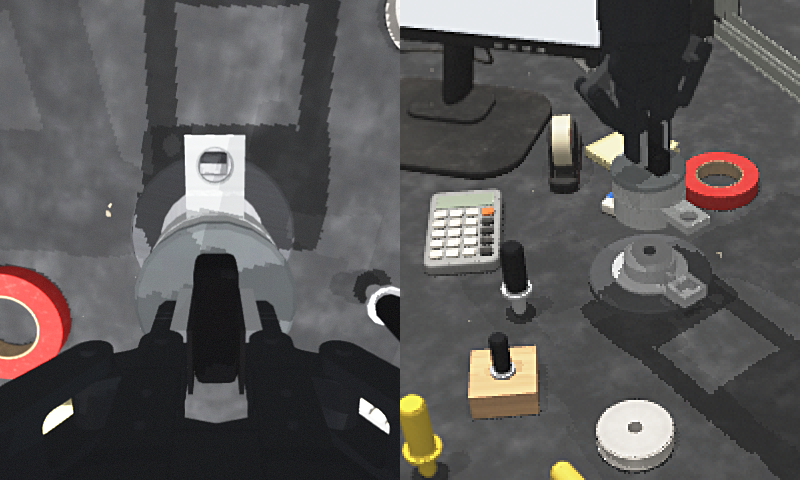

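```bash
cat > held.py <<'E'
from h import *
def held(off=.0727):
    s=manip.observe(); c=cam('wrist'); P=cloud(c); x=s['tcp_pos']; zl=x[2]-off+.022
    r=np.hypot(P[...,0]-x[0],P[...,1]-x[1])
    m=(abs(P[...,2]-zl)<.004)&(r<.08)&(r>.036)
    q=P[m]; rc=cv2.minAreaRect((q[:,:2]*1000).astype(np.float32)); print('lug',rc,len(q),'z',np.median(q[:,2])-zl)
    m=(abs(P[...,2]-zl-.026)<.004)&(r<.06); q=P[m]; print('lid z',np.median(q[:,2])-zl-.026,len(q))
    L=np.array(rc[0])/1000; a=np.deg2rad(rc[2]); a=(a+np.pi/4)%(np.pi/2)-np.pi/4
    u=np.array([np.cos(a),np.sin(a)]); print('yaw',a,'centre by lug',L+.0506*u,'dirTCP-lug',x[:2]-L, 'yaw tcp',np.arctan2((x[:2]-L)[1],(x[:2]-L)[0]))
    go([x[0],x[1],.11])
if __name__=='__main__': held()
E
python3 held.py
```

```text
lug ((510.3623046875, 108.94942474365234), (34.072296142578125, 26.204242706298828), 11.18673038482666) 3545 z 0.0009983988160434248
lid z 0.0008583090198732678 8769
yaw 0.1952452777481175 centre by lug [0.56000091 0.11876619] dirTCP-lug [0.04960484 0.00927468] yaw tcp 0.18483703320287925
tcp [0.56   0.1183 0.1612] yang 1.766 shift [ 0.001 -0.     0.512] n 0.51 F [ 0.3  1.1 -2.8] t 4.77
```

Call:
step_arm(angular=[[0, 0, 0], [0, 0, 0], [0, 0, 0], [0, 0, 0], [0, 0, 0], [0, 0, 0], [0, 0, 0], [0, 0, 0], [0, 0, 0]], translation=[[-0.034, -0.017, 0.1], [0, 0, 0.2], [0, 0, 0.15], [0, 0, 0.05], [0, 0, 0.02], [0, 0, 0.02], [0, 0, 0.02], [0, 0, 0.02], [0, 0, 0]], fingers=[-1, -1, -1, -1, -1, -1, -1, -1, -1])

```text
t: 5.52
tcp_pos: [0.5642, 0.1175, 0.1035]
ee_rot: [0.0, -0.099, 0.995, 0.0]
contact_force: [-0.7, 0.2, -3.1]
finger_gap: 0.0144
finger_force: 59.8
```

Call:
step_arm(angular=[[0, 0, 0], [0, 0, 0], [0, 0, 0], [0, 0, 0], [0, 0, 0], [0, 0, 0]], translation=[[0, 0, 0.02], [0, 0, 0.02], [0, 0, 0.02], [0, 0, 0.02], [0, 0, 0.02], [0, 0, 0]], fingers=[-1, -1, -1, -1, -1, -1])

```text
t: 6.02
tcp_pos: [0.5637, 0.1173, 0.0928]
ee_rot: [-0.0, -0.099, 0.995, -0.0]
contact_force: [0.2, -0.2, -2.8]
finger_gap: 0.0146
finger_force: 59.8
```

Already below the key-top height (≈0.096) with no contact force, so the notch is entering. I'll carry on gently.

Call:
step_arm(angular=[[0, 0, 0], [0, 0, 0], [0, 0, 0], [0, 0, 0], [0, 0, 0], [0, 0, 0]], translation=[[0, 0, 0.02], [0, 0, 0.015], [0, 0, 0.015], [0, 0, 0.01], [0, 0, 0.01], [0, 0, 0]], fingers=[-1, -1, -1, -1, -1, -1])

```text
t: 6.52
tcp_pos: [0.564, 0.1173, 0.0868]
ee_rot: [0.0, -0.099, 0.995, -0.0]
contact_force: [-1.7, -1.7, 2.6]
finger_gap: 0.0144
finger_force: 60.8
```

Call:
step_arm(angular=[[0, 0, 0], [0, 0, 0], [0, 0, 0]], translation=[[0, 0, 0.01], [0, 0, 0.005], [0, 0, 0]], fingers=[-1, -1, -1])

```text
t: 6.77
tcp_pos: [0.564, 0.1171, 0.0866]
ee_rot: [0.0, -0.099, 0.995, -0.0]
contact_force: [-7.1, -4.2, 20.2]
finger_gap: 0.0142
finger_force: 63.0
```

```bash
python3 held.py; python3 -c "
from h import *
c=cam('scene'); save('s3.png',cv2.resize(c['pixels'][160:280,270:400],None,fx=4,fy=4))"
```

```text
lug ((514.4085693359375, 107.8618392944336), (33.962223052978516, 26.159183502197266), 11.393702507019043) 3544 z 0.0010741061783137024
lid z 0.0009077642347956778 8807
yaw 0.19885762274021457 centre by lug [0.56401139 0.11785785] dirTCP-lug [0.04963076 0.00925226] yaw tcp 0.18430628668323798
tcp [0.564  0.1171 0.0866] yang 1.769 shift [ 0.    -0.    -0.234] n 0.23 F [-7.5 -3.7 18.9] t 6.82
```

Call:
step_arm(angular=[[0, 0, 0], [0, 0, 0], [0, 0, 0], [0, 0, 0], [0, 0, 0], [0, 0, 0], [0, 0, 0], [0, 0, 0], [0, 0, 0], [0, 0, 0], [0, 0, 0]], translation=[[0, 0, -0.015], [0, 0, 0], [0, 0, 0], [0, 0, 0], [0, 0, 0], [0, 0, -0.1], [0, 0, -0.3], [0, 0, -0.35], [0, 0, -0.35], [0, 0, -0.2], [0, 0, 0]], fingers=[-1, 0.1, 0.1, 0.1, 0.1, 0.1, 0.1, 0.1, 0.1, 0.1, 0.1])

```text
t: 7.78
tcp_pos: [0.5667, 0.118, 0.2221]
ee_rot: [0.004, -0.099, 0.995, 0.0]
contact_force: [1.2, -0.2, 0.1]
finger_gap: 0.0469
finger_force: 0.0
```

```bash
cat > seat.py <<'E'
from h import *
def seat():
    c=cam('wrist'); P=cloud(c); z=P[...,2]; r=np.hypot(P[...,0]-.564,P[...,1]-.1175)
    q=P[(abs(z-.036)<.004)&(r<.075)&(r>.036)]; print('lug',cv2.minAreaRect((q[:,:2]*1000).astype(np.float32)),len(q),np.median(q[:,2]))
    q=P[(abs(z-.062)<.006)&(r<.045)]; print('lid',cv2.minEnclosingCircle((q[:,:2]*1000).astype(np.float32)),len(q),np.median(q[:,2]))
    r=np.hypot(P[...,0]-.495,P[...,1]-.298)
    q=P[(abs(z-.066)<.004)&(r<.03)]; print('knob',len(q),np.r_[q.min(0),q.max(0)].round(4) if len(q) else 0)
    q=P[(abs(z-.026)<.003)&(r<.045)]; print('block',cv2.minAreaRect((q[:,:2]*1000).astype(np.float32)) if len(q) else 0)
    save('w%d.png'%int(manip.observe()['t']*100),c['pixels'])
seat(); go([.4945,.2978,.16])
E
python3 seat.py
```

```text
lug ((514.2704467773438, 107.88346862792969), (33.63845443725586, 25.85596466064453), 10.95067310333252) 1173 0.03678186467011554
lid ((563.9878540039062, 118.00384521484375), 34.02613830566406) 4736 0.06281539401288921
knob 437 [0.4849 0.289  0.0621 0.5    0.3043 0.0696]
block ((492.06494140625, 297.6143798828125), (57.74701690673828, 56.75714874267578), 66.75765228271484)
tcp [0.5655 0.1177 0.2195] yang 1.769 shift [0.344 1.905 0.593] n 2.02 F [-0.1  0.4 -0. ] t 7.83
```

Call:
step_arm(angular=[[0, 0, 0], [0, 0, 0], [0, 0, 0], [0, 0, 0], [0, 0, 0], [0, 0, 0]], translation=[[0.072, 0.38, 0.12], [0.072, 0.38, 0.12], [0.072, 0.38, 0.12], [0.072, 0.38, 0.12], [0.072, 0.38, 0.12], [0, 0, 0]], fingers=[0.1, 0.1, 0.1, 0.1, 0.1, 0.1])

```text
t: 8.33
tcp_pos: [0.4871, 0.3006, 0.153]
ee_rot: [-0.002, -0.101, 0.995, -0.0]
contact_force: [0.4, -0.5, 0.4]
finger_gap: 0.0468
finger_force: 0.0
```

```bash
python3 seat.py; python3 -c "
from h import *
go([.4925,.2970,.055],1.769)"
```

```text
lug ((513.2893676757812, 112.7952880859375), (33.88599395751953, 18.476909637451172), 10.025314331054688) 1202 0.03644425443762791
lid ((562.9813232421875, 125.2617416381836), 33.06099319458008) 4002 0.06246079517655272
knob 569 [0.4846 0.2898 0.062  0.4998 0.3055 0.0686]
block ((492.5828552246094, 297.82342529296875), (56.31334686279297, 56.40653610229492), 66.8525619506836)
tcp [0.4884 0.2986 0.1539] yang 1.774 shift [-0.058 -0.02  -0.061] n 0.09 F [ 0.6  0.7 -0. ] t 8.38
tcp [0.4884 0.2986 0.1539] yang 1.774 shift [-0.041 -0.023  0.989] n 0.99 F [ 0.6  0.7 -0. ] t 8.38
turn [-0.0003 -0.0013  0.0015]
```

Call:
step_arm(angular=[[0, 0, 0], [0, 0, 0], [0, 0, 0], [0, 0, 0], [0, 0, 0], [0, 0, 0], [0, 0, 0], [0, 0, 0], [0, 0, 0], [0, 0, 0], [0, 0, 0]], translation=[[-0.04, -0.016, 0.1], [0, 0, 0.2], [0, 0, 0.3], [0, 0, 0.25], [0, 0, 0.12], [0, 0, 0], [0, 0, 0], [0, 0, 0], [0, 0, 0], [0, 0, 0], [0, 0, 0]], fingers=[0.1, 0.1, 0.1, 0.1, 0.1, 0.1, -1, -1, -1, -1, -1], grip_force=50)

```text
t: 9.3
tcp_pos: [0.4965, 0.2962, 0.0607]
ee_rot: [0.001, -0.099, 0.995, 0.0]
contact_force: [1.2, -1.3, 5.6]
finger_gap: 0.0139
finger_force: 49.3
```

Call:
step_arm(angular=[[0, 0, 0], [0, 0, 0], [0, 0, 0], [0, 0, 0], [0, 0, 0], [0, 0, 0]], translation=[[0, 0, -0.03], [0, 0, -0.1], [0, 0, -0.2], [0, 0, -0.3], [0, 0, -0.3], [0, 0, 0]], fingers=[-1, -1, -1, -1, -1, -1])

```text
t: 9.8
tcp_pos: [0.498, 0.2975, 0.1585]
ee_rot: [0.004, -0.099, 0.995, 0.002]
contact_force: [1.2, 0.5, -0.7]
finger_gap: 0.0141
finger_force: 48.9
```

```bash
python3 - <<'E'
from h import *
go([.511,.1075,.13],1.769)
x=manip.observe()['tcp_pos']; c=cam('wrist'); P=cloud(c); q=P[(abs(P[...,2]-x[2])<.06)&(np.hypot(P[...,0]-x[0],P[...,1]-x[1])<.03)]
# white flange
hs=c['pixels'].min(-1)>140; m=hs&(abs(P[...,2]-x[2]+.025)<.03)&(np.hypot(P[...,0]-x[0],P[...,1]-x[1])<.03); print(m.sum(),P[m].mean(0),P[m].min(0),P[m].max(0))
save('w9.png',np.hstack([c['pixels'][:,160:480],cam('scene')['pixels'][120:360,120:360].repeat(2,0).repeat(2,1)]))
E
```

```text
tcp [0.498  0.2975 0.1585] yang 1.769 shift [ 0.25  -1.889  0.277] n 1.93 F [ 1.2  0.5 -0.7] t 9.8
turn [0.0009 0.0025 0.0001]
336 [0.48707428 0.29758432 0.12848209] [0.48337043 0.28814659 0.12557655] [0.49394726 0.30723836 0.1302754 ]
```

View pics/w9.png

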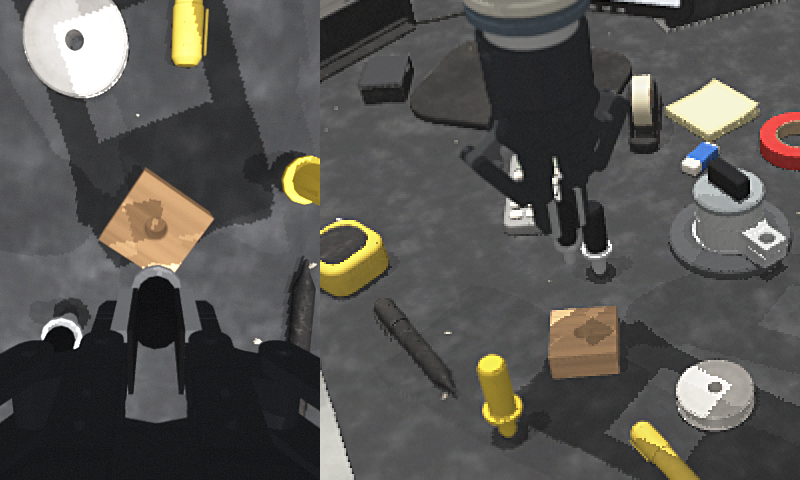

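Call:
step_arm(angular=[[0, 0, 0], [0, 0, 0], [0, 0, 0], [0, 0, 0], [0, 0, 0], [0, 0, 0], [0, 0, 0], [0, 0, 0]], translation=[[0.043, -0.38, 0], [0.043, -0.38, 0], [0.043, -0.38, 0], [0.043, -0.38, 0], [0.043, -0.38, 0], [0, 0, 0.2], [0, 0, 0.2], [0, 0, 0]], fingers=[-1, -1, -1, -1, -1, -1, -1, -1])

```text
t: 10.57
tcp_pos: [0.5088, 0.1038, 0.1087]
ee_rot: [-0.003, -0.098, 0.995, -0.0]
contact_force: [-1.3, -0.0, -0.1]
finger_gap: 0.014
finger_force: 49.1
```

```bash
cat > pin.py <<'E'
from h import *
from scipy.optimize import least_squares
go([.511,.1075,.13],1.769)
x=manip.observe()['tcp_pos']; c=cam('wrist'); P=cloud(c); r=np.hypot(P[...,0]-x[0],P[...,1]-x[1])
z=P[...,2]; br=c['pixels'].min(-1)>110
m=br&(abs(z-x[2]+.03)<.006)&(r<.03); q=P[m]
zt=np.percentile(q[:,2],85); print('flange n',len(q),'ztop',zt-x[2])
q=q[abs(q[:,2]-zt)<.002]; h=cv2.convexHull((q[:,:2]*1000).astype(np.float32)).reshape(-1,2)/1000
T=np.array([-.98,-.197]); h=h[(h-x[:2])@T>.006]
f=least_squares(lambda p:np.hypot(*(h-p).T)-.011,x[:2],loss='soft_l1',f_scale=.0005); print('flange centre',f.x,len(h),np.abs(f.fun).max(),'rel',f.x-x[:2])
rr=np.hypot(P[...,0]-.564,P[...,1]-.118)
q=P[(abs(z-.0365)<.003)&(rr<.075)&(rr>.036)]; rc=cv2.minAreaRect((q[:,:2]*1000).astype(np.float32)); print('lug',rc,len(q),np.median(q[:,2]))
q=P[(abs(z-.0365)<.003)&(rr<.075)&(rr>.036)]
q=P[(abs(z-.0625)<.003)&(rr<.045)]; print('lid',cv2.minEnclosingCircle((q[:,:2]*1000).astype(np.float32)))
E
python3 pin.py; python3 pin.py|grep -E 'flange|tcp'
```

```text
tcp [0.5088 0.1038 0.1087] yang 1.768 shift [-0.027  0.032 -0.214] n 0.22 F [-1.3 -0.  -0.1] t 10.57
turn [ 0.     -0.0022 -0.0004]
flange n 418 ztop -0.02917647011707178
flange centre [0.50509762 0.10432889] 17 0.0018043449677777636 rel [-0.00374915  0.00048073]
lug ((508.4993591308594, 106.56971740722656), (21.56922149658203, 26.04990005493164), 11.919548034667969) 978 0.03677248591714623
lid ((559.2767333984375, 115.08930969238281), 24.868684768676758)
tcp [0.5096 0.1045 0.1101] yang 1.769 shift [-0.019  0.026 -0.199] n 0.2 F [-0.1 -0.6 -0.8] t 10.62
flange n 384 ztop -0.02917374856393877
flange centre [0.50580741 0.10497123] 17 0.0018547268576311476 rel [-0.00378874  0.00045205]
```

Call:
step_arm(angular=[[0, 0, 0], [0, 0, 0], [0, 0, 0]], translation=[[-0.052, 0.012, 0.05], [0, 0, 0.05], [0, 0, 0]], fingers=[-1, -1, -1])

```text
t: 10.92
tcp_pos: [0.5169, 0.1081, 0.102]
ee_rot: [0.0, -0.1, 0.995, 0.0]
contact_force: [0.3, -0.4, -0.9]
finger_gap: 0.014
finger_force: 49.1
```

```bash
python3 pin.py; python3 -c "
from h import *
c=cam('wrist');save('wp.png',cv2.resize(c['pixels'][120:330,220:420],None,fx=2.5,fy=2.5))"
```

```text
tcp [0.5169 0.1081 0.102 ] yang 1.77 shift [ 0.059  0.006 -0.28 ] n 0.29 F [ 0.3 -0.4 -0.9] t 10.92
turn [0.     0.     0.0004]
flange n 578 ztop -0.0293269087876957
flange centre [0.51298615 0.10850164] 15 0.0004490911426325798 rel [-0.00393281  0.00042007]
lug ((511.9029235839844, 107.224609375), (28.543073654174805, 25.94660186767578), 11.854135513305664) 1379 0.0367788855659071
lid ((563.6363525390625, 117.96714782714844), 24.251819610595703)
```

View pics/wp.png

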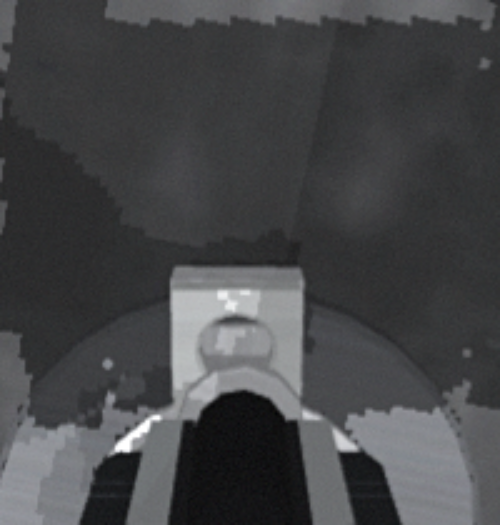

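Call:
step_arm(angular=[[0, 0, 0], [0, 0, 0], [0, 0, 0], [0, 0, 0]], translation=[[0.025, -0.01, 0.04], [0, 0, 0.04], [0, 0, 0], [0, 0, 0]], fingers=[-1, -1, -1, -1])

```text
t: 11.35
tcp_pos: [0.5141, 0.1059, 0.094]
ee_rot: [-0.0, -0.099, 0.995, -0.0]
contact_force: [-0.2, -0.7, -1.5]
finger_gap: 0.0143
finger_force: 49.1
```

```bash
python3 pin.py
```

```text
tcp [0.5141 0.1059 0.094 ] yang 1.769 shift [ 0.028  0.022 -0.36 ] n 0.36 F [-0.2 -0.7 -1.5] t 11.35
turn [-0.     -0.0002  0.0001]
flange n 1056 ztop -0.029636307233338155
flange centre [0.51005071 0.10656346] 16 0.0006212503794168975 rel [-0.00407015  0.00063378]
lug ((508.338623046875, 106.51500701904297), (22.220367431640625, 25.880353927612305), 11.886978149414062) 1214 0.03677730028278413
lid ((555.1961059570312, 114.78627014160156), 23.036394119262695)
```

Call:
step_arm(angular=[[0, 0, 0], [0, 0, 0], [0, 0, 0], [0, 0, 0], [0, 0, 0], [0, 0, 0]], translation=[[0, 0, 0.02], [0, 0, 0.02], [0, 0, 0.02], [0, 0, 0.02], [0, 0, 0.02], [0, 0, 0]], fingers=[-1, -1, -1, -1, -1, -1])

```text
t: 11.9
tcp_pos: [0.5141, 0.1059, 0.0838]
ee_rot: [-0.0, -0.099, 0.995, -0.0]
contact_force: [-0.1, 0.1, -2.2]
finger_gap: 0.0142
finger_force: 49.1
```

Call:
step_arm(angular=[[0, 0, 0], [0, 0, 0], [0, 0, 0], [0, 0, 0], [0, 0, 0], [0, 0, 0]], translation=[[0, 0, 0.02], [0, 0, 0.02], [0, 0, 0.02], [0, 0, 0.02], [0, 0, 0.02], [0, 0, 0]], fingers=[-1, -1, -1, -1, -1, -1])

```text
t: 12.4
tcp_pos: [0.5142, 0.1059, 0.0738]
ee_rot: [-0.0, -0.099, 0.995, -0.0]
contact_force: [-0.5, 0.2, -1.3]
finger_gap: 0.0142
finger_force: 49.1
```

Tip is already inside the lug with no contact force; a few mm to go to home (TCP ≈ 0.070).

Call:
step_arm(angular=[[0, 0, 0], [0, 0, 0], [0, 0, 0], [0, 0, 0], [0, 0, 0]], translation=[[0, 0, 0.015], [0, 0, 0.015], [0, 0, 0.01], [0, 0, 0.01], [0, 0, 0]], fingers=[-1, -1, -1, -1, -1])

```text
t: 12.82
tcp_pos: [0.5137, 0.1058, 0.0696]
ee_rot: [-0.001, -0.099, 0.995, -0.0]
contact_force: [-4.2, -0.7, 9.0]
finger_gap: 0.0138
finger_force: 50.3
```

Call:
step_arm(angular=[[0, 0, 0], [0, 0, 0], [0, 0, 0], [0, 0, 0], [0, 0, 0], [0, 0, 0], [0, 0, 0], [0, 0, 0], [0, 0, 0], [0, 0, 0], [0, 0, 0]], translation=[[0, 0, -0.005], [0, 0, 0], [0, 0, 0], [0, 0, 0], [0, 0, 0], [0, 0, -0.1], [0, 0, -0.2], [0, 0, -0.3], [0, 0, -0.3], [0, 0, -0.3], [0, 0, 0]], fingers=[-1, 0, 0, 0, 0, 0, 0, 0, 0, 0, 0])

```text
t: 13.73
tcp_pos: [0.5175, 0.1066, 0.196]
ee_rot: [0.004, -0.099, 0.995, 0.0]
contact_force: [1.6, 0.2, 0.3]
finger_gap: 0.0428
finger_force: 0.0
```

```bash
python3 - <<'E'
from h import *
c=cam('wrist');P=cloud(c);z=P[...,2]
r=np.hypot(P[...,0]-.511,P[...,1]-.107)
q=P[(r<.03)&(z>.07)&(z<.1)&(c['pixels'].max(-1)<90)]; print('knob top',len(q),np.median(q,axis=0),q[:,2].max())
q=P[(r>.009)&(r<.0105)&(z<.05)]; print('flange z',np.median(q[:,2]))
rr=np.hypot(P[...,0]-.564,P[...,1]-.118); q=P[(abs(z-.0625)<.006)&(rr<.045)]; print('lid',cv2.minEnclosingCircle((q[:,:2]*1000).astype(np.float32)),np.median(q[:,2]))
save('end.png',np.hstack([c['pixels'][60:460,150:500],cam('scene')['pixels'][160:293,270:400].repeat(3,0).repeat(3,1)[:400]] if 0 else [c['pixels'][60:459,150:500],cam('scene')['pixels'][160:293,270:400].repeat(3,0).repeat(3,1)]))
E
```

```text
knob top 439 [0.50949688 0.10653964 0.07656172] 0.07872659681682738
flange z 0.040807307152126555
lid ((563.812255859375, 118.21421813964844), 34.16378402709961) 0.06280703564071413
```

View pics/end.png

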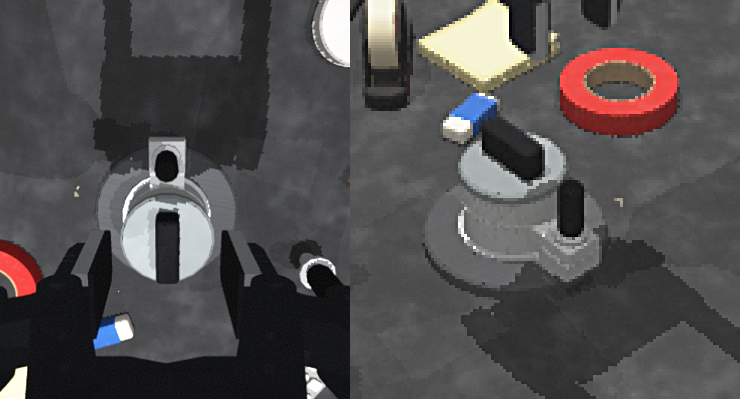

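The picture shows the pin upright in the lug at (167,165), with its flange down (knob top 0.0766 m, 0.076 expected). The tin is seated (lid 0.063 m, 0.062 expected) and the gripper is clear.

```bash
python3 -c "
from plant import ticket
print(ticket.finish_job())"
```

```text
the job is handed in; nothing more can be done
None
```

The tin is seated over the key, the smaller black lock pin from the block is home through both lugs, and the job was handed in at about 14 s of robot time; the hand-in returned no verdict.

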